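# Clamp a brush tube in the decorating cradle

### The arm

A 6-joint arm with a two-finger parallel gripper is mounted at the origin on the work surface. World frame = base frame: x ahead of the robot, y to its left, z up, the work surface at z = 0. Lengths are in mm, angles in degrees, forces in N, time in s.
With the tool pointing down it reaches from about 350 to 850 mm from the base axis. Payload 8.1 kg.
Tool frame: the origin (TCP) lies between the finger pads; the fingertips stand 22 mm ahead of it and the grasp point (between the pads) lies 3 mm ahead of it; z points along the fingers, y is the line along which they close (so a half turn about z gives the same grasp; the last joint's range is limited). The gripper opens to 85 mm and grips with 20 to 120 N. Pads are 22 mm wide; open, the fingers measure 114 mm over their backs; the gripper's body (76 mm by 85 mm) begins 54 mm behind the grasp point. The pads swing forward as they close: fully open they stand 13 mm farther back than shut.
Start: joints at [-75.711, 7.471, 85.268, -0, 87.261, -4.893], TCP at [197.168, -566.683, 253.292] pointing down, gripper open.
Joint ranges: [-169.43, 169.43], [-51.17, 129.36], [1.28, 143.12], [-76.62, 256.62], [0, 156.53], [-152.29, 152.29]. Speed limits (degrees/s): [136.94, 136.94, 159.86, 180, 180, 180].

### API

Orientations are given as [roll, pitch, yaw] about the fixed x, y, z axes, in that order (R = Rz(yaw) Ry(pitch) Rx(roll)).
In Python, from bench import r, vision gives the robot as it stands.
- The arm moves only by the tool step_arm, never from a script. Its argument "targets" is a list that holds one entry, the list of rows, each a list of 6 numbers: the shift along the world's x, y, z in mm, then the turn, a rotation vector about the world's x, y, z in rad. In form: [[[x, y, z, rx, ry, rz], ...]]. A call has 1 to 12 rows; each row is the pose to reach, as a shift and turn from the pose commanded when the call began; what a row does not reach only later rows make up. A row lasts 1/12 s, in which the tool goes at most 41.7 mm and 7.16 degrees, less where a joint would pass 70% of its speed; a pose out of reach is approached as far as the arm can. A call with a gripper value outside its range is refused whole. "fingers" is the gripper's target within -1 to 1 (shut at 1, half-way at 0, fully open at -1), set as the call begins (left out, the last holds). The fingers move at their own pace and stop on an object; "newtons" is the grip in N (left out, the last holds). Time passes only in rows, so rows that repeat a pose let the fingers close. It gives the time, the measured TCP pose, the force, the opening and the grip force at its end, in the units of the state.
- r.sense(): the state, without advancing time (a new reading comes with each control period).
- vision.snapshot(name): name is "scene" or "top" or "wrist"; returns a dict with "img" (420x560x3 uint8, blue, green, red), "mtx" (3x3 intrinsics, pixels), "eye" and "attitude" of the camera in the world. Camera axes: x right, y up, looking along -z (the intrinsics and any distortion apply to the point x, -y, -z); pixel columns grow to the right and rows downward; lengths in mm; the calibration is good to about 2 mm. A picture is of the moment at which its call begins. There is no depth.
- r.hand_in(): hands the job in; it is judged then, once.
The state is a dict: "time": time; "joint_pos": joint angles; "qd": joint speeds; "joint_efforts": joint torques, N m; "tool_pos": TCP position; "tcp_rot": TCP orientation; "ft_force": force on the tool from outside, world axes, zero at the start; "wrist_torque": the same for the moment, N m; "finger_gap": finger opening in mm; "grip_force": force on a finger pad.
Only numpy, scipy, OpenCV 4.12 (cv2) and the standard library are available. Lean on these libraries where they do the work, as an engineer would, in place of code of your own. Each camera call takes 0.05 s, during which the arm holds its last target. There are 200 camera calls.

### The job

Take the brush tube from its wooden rest, lay it in the two V-shaped rests of the decorating cradle and slide it along them until its end presses lightly but definitely against the end stop. Then swing the hinged strap over by its cross-bar handle and press it down until its sprung pad holds the tube firmly, without ramming the stop or denting the thin-walled tube; leave it clamped like that and let go, with the other things left alone.

Things in the scene. Friction and masses are not known exactly. Their poses are not given: they have to be found in the camera images.
- tube_center (a point): The brush tube: a plain lilac metal cylinder, 32 mm in diameter, 190 mm long, about 200 g, with a thin dark seam; starts lying on the wooden rest with its axis 38 mm above the table. This point is its very centre, on the axis; x runs along the tube (y and z turn as it rolls). It may go into the cradle either way round.
- rest: Low wooden brush rest, 160 x 60 mm, fixed to the table, with two shallow notched supports 16 mm wide at 60 mm either side of its middle; between them the tube is free underneath down to the 10 mm high board. Origin: centre of its underside (on the table); x runs along the notches.
- cradle: Cradle fixed to the table: plywood base 236 x 130 x 12 mm, two aluminium 90-degree V rests, each 24 mm wide along x, centred at x = -78 and +58 mm, upper edges 49 mm above the table; free space between them down to the base, for fingers beside the tube. Origin: centre of the underside, on the table; x along the Vs towards the end stop, y towards the strap's hinge, z up.
- tube_home (a point): Where the tube's centre must finally be (its axis along the cradle's x): cradle x = -10, y = 0, z = 50 mm. No visible mark; axes as the cradle's.
- stop: Dark steel end stop plate, 50 mm wide, reaching 64 mm above the table, fixed at the +x end of the cradle. Origin: foot of the face that the tube's end meets (cradle x = +85, z = 12 mm); axes as the cradle's. The tube must press on it with more than 2 N for 0.2 s or longer; over 25 N is ramming. Sliding in the Vs alone takes 2 to 10 N, with some sticking.
- strap (a joint): Angle of the flat steel clamp strap, 18 mm wide, 8 mm thick (rad): 0 = level across the tube, growing as it opens; 1.85 to 2.1 at the start, standing up and leaning out to the hinge side (+y). The stiff hinge stays where it is left; about 7 N at the handle moves it.
- strap_hinge (a point): On the strap's hinge axis, which runs along the cradle's x: cradle x = -78, y = +50, z = 84 mm; axes as the cradle's. From here the closed strap reaches towards -y.
- strap_pad (a point): On the strap, 50 mm from the hinge axis, above its 18 mm round rubber pad, sprung 2.5 N/mm, 9 mm travel. Its screw is set differently each time, unmeasured: the pad meets a seated tube between 0 and 0.14 rad, to be found by feel. Then each N on the tube adds about 0.5 N at the handle. 3 to 14 N on the tube holds it well and stays on when the strap is let go; over 18 N dents the tube.
- strap_handle (a point): Middle of the black cross-bar handle on the free end of the strap, 100 mm from the hinge axis: a round bar 16 mm in diameter, 44 mm long, along the cradle's x, on an 8 mm rod. It can be pushed over and then pressed down from above with shut fingertips, or pinched.
- cup: Dark paper-thin drinking cup, 84 mm across, 100 mm tall, standing; bystander. Origin: centre of its underside.
- palette: White flower-shaped palette, about 130 mm across, 12 mm high; bystander. Origin: centre of its underside.
- bottle: Clear bottle with a blue cap, 64 mm across, 200 mm tall, standing; bystander. Origin: centre of its underside.
- brush: Flat paint brush about 180 mm long, lying; bystander. Origin: on its underside, in the middle.
There are look-alikes about, which are no part of the job. Of the things that look like the part that bears tube_center, the middle-sized one is meant.

How it is judged (in metres and radians):
On the way, in this order (a step that is already met when the one before it is completed fails the run):
1. the tube lies in both V rests and is pressed against the end stop with more than 2 N (z of tube_center in the frame of cradle between 0.047 and 0.0525 m and y of tube_center in the frame of cradle between -0.0025 and 0.0025 m and angle between the x axis of tube_center and the x axis of cradle, either way round below 0.035 rad and x of tube_center in the frame of cradle between -0.0125 and -0.0075 m and contact force between tube and stop above 2 N), for 0.2 s.
2. the strap is pressed down on the seated tube: pad force 3 to 14 N (z of tube_center in the frame of cradle between 0.047 and 0.0525 m and y of tube_center in the frame of cradle between -0.0025 and 0.0025 m and angle between the x axis of tube_center and the x axis of cradle, either way round below 0.035 rad and x of tube_center in the frame of cradle between -0.0125 and -0.0075 m and contact force between strap and tube between 3 and 14 N), for 0.3 s.
At the end, for the whole second after the job is handed in: The tube lies still in both V rests (axis within 2.5 mm of the middle and of its 50 mm height, within 2 degrees of the cradle's x), its end within 2.5 mm of the stop, and the released strap at rest holds it with 3 to 14 N under the pad (all of step 2 and linear speed of tube below 0.01 m/s and angular speed of tube below 0.1 rad/s and velocity of joint strap between -0.03 and 0.03 rad/s); the robot touches nothing.
It fails at once if the stop is rammed by the tube (over 25 N) (contact force between tube and stop above 25 N).
It fails at once if the tube is dented by the strap (over 18 N) (contact force between strap and tube above 18 N).
It fails at once if a bystander (cup, palette, bottle, brush) is moved over 30 mm (distance of any of cup, palette, bottle, brush from where it was at the start of the episode above 0.03 m).
It also fails if it takes over 72 s, if anything falls off the work surface, if the arm or the gripper's body presses on something with over 40 N, if the wrist force passes 120 N, or if a joint passes its speed limit or range.

## Working session

There is one attempt and no reset: what is moved stays moved. The work goes in short steps, Python scripts to look and compute and a tool call to move; the robot and the scene stay as the last step left them, time stands still between calls to the robot, and variables do not carry over. Pictures are saved under pics/ and viewed, at most 10 in all, crops included, and the job is handed in when it is done.

Besides the shell and the picture viewer there is one more tool, called after "Emit:" as a command line: name --argument value ..., lists and objects as JSON in quotes. step_arm: Moves the arm, as the interface text tells. Its arguments: {"type":"object","properties":{"targets":{"type":"array"},"fingers":{"type":"number"},"newtons":{"type":"number"}},"required":["targets"]}

```bash
mkdir -p pics; ls
cat > h.py <<'E'
import numpy as np, cv2
from scipy.spatial.transform import Rotation as R
from bench import r, vision
def snap(n,f=None):
    s=vision.snapshot(n)
    if f: cv2.imwrite('pics/'+f,s['img'])
    return s
def rotm(a):
    a=np.array(a,float)
    if a.shape==(3,3): return a
    if a.shape==(4,): return R.from_quat(a).as_matrix()
    return R.from_euler('xyz',a,degrees=True).as_matrix()
def ray(s,u,v):
    d=np.linalg.inv(np.array(s['mtx']))@[u,v,1]
    d=rotm(s['attitude'])@[d[0],-d[1],-d[2]]
    return np.array(s['eye'],float),d
def onz(s,u,v,z):
    e,d=ray(s,u,v); return e+d*(z-e[2])/d[2]
def proj(s,p):
    c=rotm(s['attitude']).T@(np.array(p,float)-np.array(s['eye'],float))
    q=np.array(s['mtx'])@[c[0],-c[1],-c[2]]; return q[:2]/q[2]
E
python3 - <<'E'
from h import *
for n in('scene','top'):
    s=snap(n,n+'1.png'); print(n,{k:v for k,v in s.items() if k!='img'})
print(r.sense())
E
```

```text
pics
scene {'mtx': array([[450.32506819,   0.        , 283.30447494],
       [  0.        , 450.32506819, 208.0393594 ],
       [  0.        ,   0.        ,   1.        ]]), 'eye': array([1137.61088203, -823.26398999,  830.01832671]), 'attitude': array([54.3308038 , -0.46409154, 35.31390057])}
top {'mtx': array([[481.94187898,   0.        , 278.01882915],
       [  0.        , 481.94187898, 213.37684891],
       [  0.        ,   0.        ,   1.        ]]), 'eye': array([ 465.47460825,   -7.76221741, 1167.88249256]), 'attitude': array([  3.05852716,   0.09614646, -89.32271508])}
{'time': 0.1, 'joint_pos': array([-7.57103008e+01,  7.51106298e+00,  8.53251831e+01,  6.62556190e-04,
        8.72617110e+01, -4.89354048e+00]), 'qd': array([ 0.07214505, -0.03609315, -0.17640512,  0.01907756, -0.04135206,
       -0.01082655]), 'joint_efforts': array([ 9.61398837e-04, -5.70952213e+01, -5.01941586e+01, -2.90501075e-04,
        8.15144536e-03, -2.13097269e-05]), 'tool_pos': array([ 197.05701072, -566.21593088,  252.32582096]), 'tcp_rot': array([-1.79902456e+02, -9.01551574e-03,  1.91831997e+01]), 'ft_force': array([ 0.11608052,  0.22225142, -0.03269467]), 'wrist_torque': array([0.02582579, 0.00061403, 0.01538503]), 'grip_force': 0.0, 'finger_gap': 85.0221706797478}
```

View pics/top1.png

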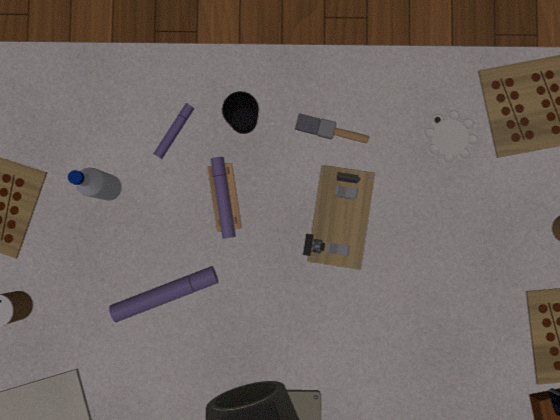

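View pics/scene1.png

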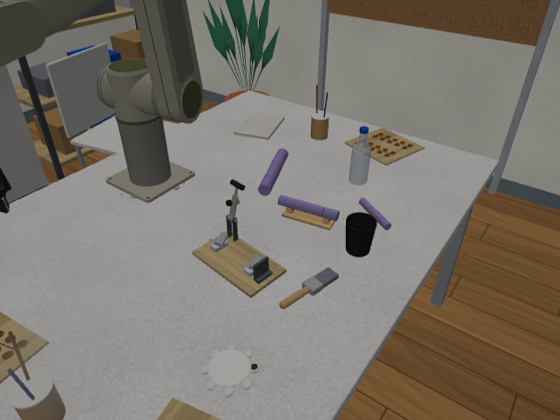

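The candidates are three lilac cylinders: a small one at top (174,130), a middle one on the wooden rest at (223,197) and a large one at (163,293). By the description it is the middle one. The cradle is at about (340,217), with the stop up at (348,178) and the strap at (313,245).

Run:
```python
from h import *
s=snap('top'); im=s['img']; hsv=cv2.cvtColor(im,cv2.COLOR_BGR2HSV)
m=cv2.inRange(hsv,(115,50,30),(150,255,255))
n,l,st,c=cv2.connectedComponentsWithStats(m)
for i in range(1,n):
    if st[i,4]<150: continue
    rc=cv2.minAreaRect(np.argwhere(l==i)[:,::-1].astype(np.float32))
    b=cv2.boxPoints(rc); w=np.array([onz(s,*q,38) for q in b])
    e=[np.linalg.norm(w[0]-w[1]),np.linalg.norm(w[1]-w[2])]
    ax=(w[1]-w[0]) if e[0]>e[1] else w[2]-w[1]
    print('lilac',np.round(rc[0]),w.mean(0).round(1),np.round(e,1),'yaw',np.degrees(np.arctan2(ax[1],ax[0])).round(1))
m=cv2.inRange(hsv,(8,50,60),(28,200,255)); m[:150]=0; m[290:]=0; m[:,:290]=0; m[:,400:]=0
m=cv2.morphologyEx(m,cv2.MORPH_CLOSE,np.ones((15,15)))
n,l,st,c=cv2.connectedComponentsWithStats(m); i=1+st[1:,4].argmax()
rc=cv2.minAreaRect(np.argwhere(l==i)[:,::-1].astype(np.float32)); b=cv2.boxPoints(rc)
w=np.array([onz(s,*q,12) for q in b]); print('base',b.round(),w.round(1).tolist(),w.mean(0),np.linalg.norm(w[0]-w[1]),np.linalg.norm(w[1]-w[2]))
cv2.imwrite('pics/crop1.png',cv2.resize(im[90:330,90:410],None,fx=2.4,fy=2.4,interpolation=cv2.INTER_CUBIC))
```

```text
lilac [173. 130.] [719.9 244.8  38. ] [141.9  22.9] yaw -31.5
lilac [223. 197.] [563.7 125.8  38. ] [ 29.2 190.8] yaw -170.6
lilac [163. 294.] [334.5 261.1  38. ] [261.4  40.5] yaw -68.2
base [[307. 261.]
 [321. 164.]
 [374. 172.]
 [360. 269.]] [[413.0, -75.6, 12.0], [646.8, -107.6, 12.0], [629.5, -236.4, 12.0], [396.1, -203.2, 12.0]] [ 521.36415676 -155.69725452   12.        ] 235.98774705429085 130.02924363856573
```

View pics/crop1.png

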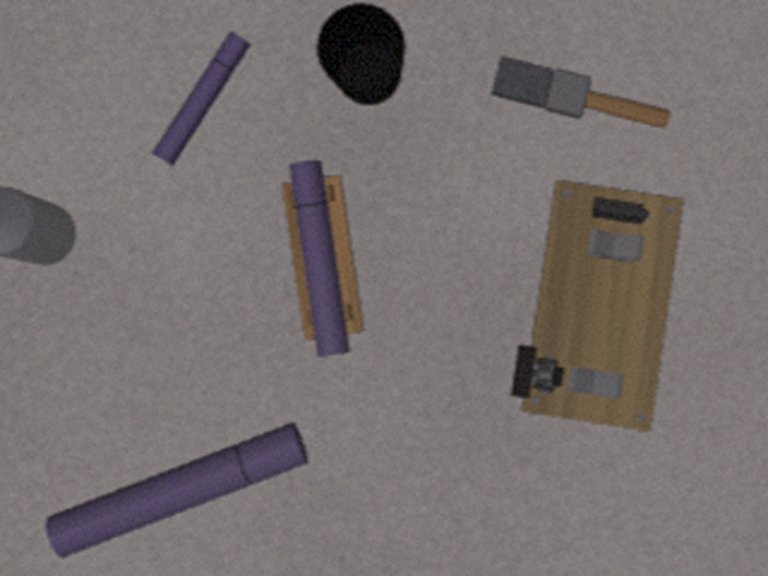

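The crop confirms it: the middle tube lies on the wooden rest and measures 191 x 29 mm, against 190 x 32 mm given. The base measures 236 x 130 mm, which matches exactly. The cradle's x axis is at yaw -7.8° and the tube's at 9.4°. Next I approach above the tube.

Emit:
step_arm --targets '[[[190,345,80,0,0,-0.08],[190,345,80,0,0,-0.08],[190,345,80,0,0,-0.08],[190,345,80,0,0,-0.08],[190,345,80,0,0,-0.08],[190,345,80,0,0,-0.08],[190,345,80,0,0,-0.08],[190,345,80,0,0,-0.08],[190,345,80,0,0,-0.08],[190,345,80,0,0,-0.08],[190,345,80,0,0,-0.08],[190,345,80,0,0,-0.08]]]'

```text
time: 1.15
tool_pos: [387.8, -220.5, 333.6]
tcp_rot: [180.0, -0.0, 14.8]
ft_force: [-1.5, -0.0, -0.0]
finger_gap: 85.4
grip_force: 0.0
```

Emit:
step_arm --targets '[[[194,350,-40,0,0,-0.091],[194,350,-40,0,0,-0.091],[194,350,-40,0,0,-0.091],[194,350,-40,0,0,-0.091],[194,350,-40,0,0,-0.091],[194,350,-40,0,0,-0.091],[194,350,-40,0,0,-0.091],[194,350,-40,0,0,-0.091],[194,350,-40,0,0,-0.091],[194,350,-40,0,0,-0.091],[194,350,-40,0,0,-0.091],[194,350,-40,0,0,-0.091]]]'

```text
time: 2.15
tool_pos: [581.2, 128.2, 291.4]
tcp_rot: [180.0, 0.2, 9.4]
ft_force: [-0.6, -1.1, -0.0]
finger_gap: 85.4
grip_force: 0.0
```

Run:
```python
from h import *
q=r.sense();print(q['time'],q['tool_pos'],q['tcp_rot'],q['ft_force'])
s=snap('wrist','w1.png');print(s['eye'],s['attitude'],s['mtx'])
```

```text
2.15 [581.23060203 128.20378424 291.36280392] [179.97737537   0.18047368   9.44681229] [-0.61624921 -1.08082049 -0.00542758]
[662.53744912 141.89391295 410.83980337] [-1.90678500e+01 -5.89966153e-02 -8.05962479e+01] [[358.84718077   0.         284.98233067]
 [  0.         358.84718077 205.78698258]
 [  0.           0.           1.        ]]
```

View pics/w1.png

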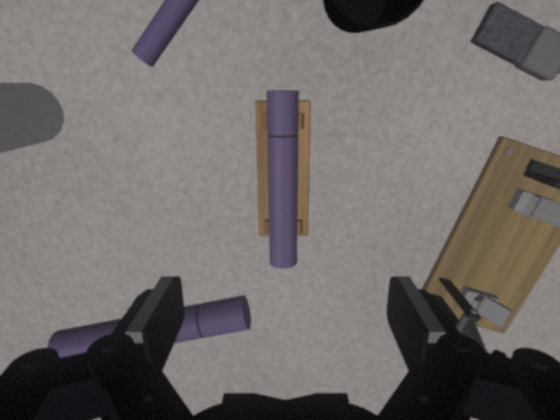

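The wrist view shows the tube upright at columns 267-299 and rows 90-268, on the rest. The cup is at the top and the cradle at the right edge. I will refine the tube's pose from this picture.

Run:
```python
from h import *
s=snap('wrist'); hsv=cv2.cvtColor(s['img'],cv2.COLOR_BGR2HSV)
m=cv2.inRange(hsv,(115,50,30),(150,255,255)); m[:85]=0; m[275:]=0; m[:,:255]=0; m[:,315:]=0
rows=[v for v in range(110,255,5)]
P=[]
for v in rows:
    u=np.flatnonzero(m[v]); P.append(onz(s,(u[0]+u[-1])/2,v,38))
P=np.array(P); k=np.polyfit(P[:,0],P[:,1],1); print('yaw',np.degrees(np.arctan(k[0])),'resid',np.std(P[:,1]-np.polyval(k,P[:,0])))
ys=np.flatnonzero(m.any(1)); print(ys[0],ys[-1])
# far end: bottom silhouette far?  near end & far end tops at z=54 / 38
for v in(ys[0],ys[-1]):
    for z in(22,38,54):print(v,z,onz(s,283,v,z).round(1))
q=r.sense()['tool_pos']; print('line y at x=581:',np.polyval(k,581.2),q)
```

```text
yaw 9.463337372943743 resid 0.27010271173530676
91 267
91 22 [653.5 141.   22. ]
91 38 [653.8 141.   38. ]
91 54 [654.2 141.   54. ]
267 22 [451.5 108.2  22. ]
267 38 [460.2 109.5  38. ]
267 54 [468.9 110.9  54. ]
line y at x=581: 130.85077089672288 [581.08734413 126.75719357 292.62493871]
```

Emit:
step_arm --targets '[[[-1,1.7,-60,0,0,0],[-1,1.7,-100,0,0,0],[-1,1.7,-140,0,0,0],[-1,1.7,-180,0,0,0],[-1,1.7,-210,0,0,0],[-1,1.7,-230,0,0,0],[-1,1.7,-240,0,0,0],[-1,1.7,-248,0,0,0],[-1,1.7,-252,0,0,0],[-1,1.7,-252,0,0,0]]]' --newtons 25

```text
time: 3.08
tool_pos: [581.2, 129.5, 42.5]
tcp_rot: [180.0, -0.1, 9.3]
ft_force: [0.6, 0.1, -0.2]
finger_gap: 85.0
grip_force: 0.0
```

Emit:
step_arm --targets '[[[0,0,0,0,0,0],[0,0,0,0,0,0],[0,0,0,0,0,0],[0,0,0,0,0,0],[0,0,0,0,0,0],[0,0,0,0,0,0],[0,0,0,0,0,0],[0,0,0,0,0,0],[0,0,0,0,0,0],[0,0,0,0,0,0]]]' --fingers 1 --newtons 25

```text
time: 3.92
tool_pos: [580.8, 130.6, 42.3]
tcp_rot: [-180.0, -0.1, 9.4]
ft_force: [-1.5, 2.3, 6.6]
finger_gap: 30.9
grip_force: 24.9
```

Emit:
step_arm --targets '[[[0,0,10,0,0,0],[0,0,30,0,0,0],[0,0,60,0,0,0],[0,0,100,0,0,0],[0,0,140,0,0,0],[0,0,180,0,0,0],[0,0,215,0,0,0],[-3,-15,235,0,0,-0.02],[-8,-35,240,0,0,-0.05],[-14,-60,240,0,0,-0.09],[-20,-90,240,0,0,-0.13],[-26,-120,240,0,0,-0.17]]]'

```text
time: 4.92
tool_pos: [553.5, 9.1, 281.7]
tcp_rot: [180.0, -0.0, -0.4]
ft_force: [0.8, 0.0, -2.8]
finger_gap: 31.2
grip_force: 25.2
```

Emit:
step_arm --targets '[[[-6,-30,0,0,0,-0.03],[-12,-60,0,0,0,-0.06],[-20,-90,0,0,0,-0.09],[-28,-120,0,0,0,-0.11],[-34,-145,0,0,0,-0.131],[-39,-160,0,0,0,-0.131],[-39,-165,0,0,0,-0.131],[-39,-165,0,0,0,-0.131],[-39,-165,0,0,0,-0.131],[-39,-165,0,0,0,-0.131]]]'

```text
time: 5.75
tool_pos: [515.3, -154.0, 281.3]
tcp_rot: [-180.0, 0.0, -7.8]
ft_force: [-0.3, 0.3, -1.1]
finger_gap: 30.9
grip_force: 25.2
```

Run:
```python
from h import *
q=r.sense();print(q['time'],q['tool_pos'],q['tcp_rot'],q['ft_force'],q['finger_gap'])
s=snap('wrist','w2.png');print(s['eye'],s['attitude'])
```

```text
5.75 [ 515.34952643 -154.00429926  281.2675209 ] [-1.79975308e+02  1.26145698e-02 -7.80755246e+00] [-0.31484817  0.27866686 -1.10442931] 30.902920458552156
[ 596.66506997 -165.4718919   400.98853356] [-1.88887279e+01 -1.60656238e-02 -9.78475007e+01]
```

View pics/w2.png

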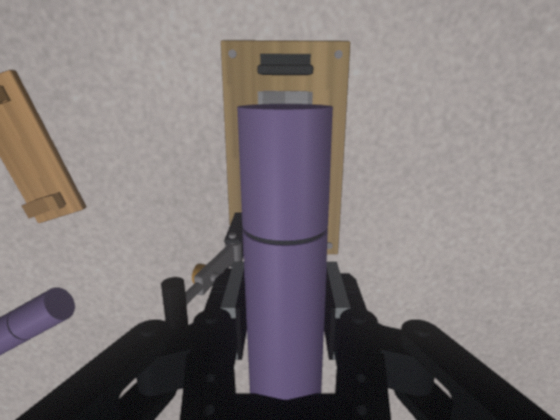

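The wrist view shows the tube held over the cradle, with its far end at row 105 and axis near column 285. The base's top edge is at row 42 (columns 222-349) and the stop at rows 55-74. The strap handle is at (174,300), clear of the tube. I will measure the cradle relative to the tube here.

Run:
```python
from h import *
s=snap('wrist'); hsv=cv2.cvtColor(s['img'],cv2.COLOR_BGR2HSV)
q=r.sense();print(q['tool_pos'],q['tcp_rot'])
c,d=np.cos(np.radians(-7.8)),np.sin(np.radians(-7.8)); X=np.array([c,d]);Y=np.array([-d,c]); O=np.array([521.4,-155.7])
loc=lambda p:np.round([(p[:2]-O)@X,(p[:2]-O)@Y,p[2]],1)
m=cv2.inRange(hsv,(8,60,40),(30,255,255))
L=[];Rr=[]
for v in list(range(50,200,10)):
    u=np.flatnonzero(m[v,200:360])+200
    L.append(onz(s,u[0]-.5,v,12));Rr.append(onz(s,u[-1]+.5,v,12))
for n,A in(('L',L),('R',Rr)):
    A=np.array(A);k=np.polyfit(A[:,0],A[:,1],1);print(n,'yaw',np.degrees(np.arctan(k[0])),'y at cradle',np.median([loc(a)[1] for a in A]),np.std(A[:,1]-np.polyval(k,A[:,0])))
u=np.flatnonzero(m[20:60,240]); print('top row',20+u[0],loc(onz(s,240,20+u[0]-.5,12)))
g=hsv[...,2]; print('col285 V',g[40:112,275].tolist())
t=cv2.inRange(hsv,(115,50,30),(150,255,255))
T=[]
for v in range(112,225,10):
    u=np.flatnonzero(t[v,200:360])+200; T.append(onz(s,(u[0]+u[-1])/2,v,q['tool_pos'][2]-3))
T=np.array(T);k=np.polyfit(T[:,0],T[:,1],1);print('tube yaw',np.degrees(np.arctan(k[0])),loc(T[0]),loc(T[-1]))
v=np.flatnonzero(t[:200,285])[0]
for z in(262,278,294):print('tube end',v,loc(onz(s,285,v-.5,z)))
print('tcp',loc(q['tool_pos']),'eye',loc(s['eye']))
```

```text
[ 515.43715681 -153.8892148   281.29355783] [-1.79985376e+02  5.69017855e-03 -7.77292108e+00]
L yaw -8.352616506087557 y at cradle 64.6 0.2884202046597026
R yaw -8.29969749083271 y at cradle -63.1 0.30046641907853694
top row 41 [115.8  45.1  12. ]
col285 V [140, 128, 136, 140, 142, 143, 142, 142, 142, 141, 142, 138, 135, 111, 83, 59, 58, 57, 59, 60, 60, 58, 57, 58, 52, 49, 54, 58, 60, 59, 59, 60, 59, 50, 64, 101, 129, 139, 140, 140, 140, 142, 144, 142, 141, 141, 141, 140, 141, 137, 125, 111, 105, 106, 107, 108, 110, 107, 108, 108, 110, 112, 105, 92, 77, 64, 65, 65, 71, 93, 118, 129]
tube yaw -7.93186950176159 [ 66.8   1.  278.3] [ 27.7   1.  278.3]
tube end 105 [ 68.3   0.6 262. ]
tube end 105 [ 69.2   0.6 278. ]
tube end 105 [ 70.1   0.7 294. ]
tcp [ -6.2   1.  281.3] eye [ 75.9   0.7 401. ]
```

Emit:
step_arm --targets '[[[0,0,-30,0,0,-0.005],[0,0,-65,0,0,-0.005],[0,0,-100,0,0,-0.005],[0,0,-135,0,0,-0.005],[0,0,-165,0,0,-0.005],[0,0,-190,0,0,-0.005],[0,0,-207,0,0,-0.005],[0,0,-216,0,0,-0.005],[0,0,-220,0,0,-0.005],[0,0,-221,0,0,-0.005],[0,0,-221,0,0,-0.005],[0,0,-221,0,0,-0.005]]]'

```text
time: 6.85
tool_pos: [516.4, -155.3, 62.0]
tcp_rot: [180.0, -0.1, -8.1]
ft_force: [-0.4, 0.1, -1.5]
finger_gap: 31.1
grip_force: 25.2
```

Emit:
step_arm --targets '[[[0,0,-1,0,0,0],[0,0,-2,0,0,0],[0,0,-3,0,0,0],[0,0,-4,0,0,0],[0,0,-4,0,0,0],[0,0,-4,0,0,0]]]'

```text
time: 7.35
tool_pos: [515.1, -155.0, 56.2]
tcp_rot: [-180.0, 0.0, -8.2]
ft_force: [-0.2, 0.3, -1.6]
finger_gap: 31.6
grip_force: 25.2
```

Emit:
step_arm --targets '[[[0,0,-0.5,0,0,0],[0,0,-1,0,0,0],[0,0,-1,0,0,0],[0,0,-1,0,0,0]]]'

```text
time: 7.68
tool_pos: [515.4, -154.8, 55.7]
tcp_rot: [-180.0, -0.0, -8.1]
ft_force: [-0.6, 4.0, 4.4]
finger_gap: 31.3
grip_force: 25.7
```

Emit:
step_arm --targets '[[[0,0,-0.5,0,0,0],[0,0,-1,0,0,0],[0,0,-1,0,0,0],[0,0,-1,0,0,0]]]'

```text
time: 8.02
tool_pos: [515.7, -154.5, 55.3]
tcp_rot: [-180.0, -0.0, -8.1]
ft_force: [-3.0, 6.5, 9.9]
finger_gap: 31.3
grip_force: 26.2
```

Emit:
step_arm --targets '[[[0,0,-0.5,0,0,0],[0,0,-1,0,0,0],[0,0,-1,0,0,0],[0,0,-1,0,0,0]]]'

```text
time: 8.35
tool_pos: [516.0, -154.2, 54.8]
tcp_rot: [-179.9, -0.1, -8.1]
ft_force: [-5.3, 9.2, 14.2]
finger_gap: 31.2
grip_force: 26.7
```

Emit:
step_arm --targets '[[[0,0.7,0.5,0,0,0],[0,1.5,0.5,0,0,0],[0,1.5,0.5,0,0,0],[0,1.5,0.5,0,0,0]]]'

```text
time: 8.68
tool_pos: [515.8, -153.5, 54.3]
tcp_rot: [180.0, -0.1, -8.1]
ft_force: [0.9, 3.6, 6.3]
finger_gap: 31.2
grip_force: 25.8
```

Emit:
step_arm --targets '[[[0,0.5,0,0,0,0],[0,1,0,0,0,0],[0,1,0,0,0,0],[0,1,0,0,0,0]]]'

```text
time: 9.02
tool_pos: [515.8, -153.3, 54.3]
tcp_rot: [179.9, -0.1, -8.2]
ft_force: [2.0, -3.3, 3.7]
finger_gap: 31.4
grip_force: 25.6
```

Run:
```python
from h import *
q=r.sense();print(q['time'],q['tool_pos'],q['tcp_rot'],q['ft_force'],q['wrist_torque'],q['finger_gap'])
s=snap('scene'); cv2.imwrite('pics/s2.png',cv2.resize(s['img'][150:310,160:320],None,fx=3.7,fy=3.7,interpolation=cv2.INTER_CUBIC))
```

```text
9.0167 [ 515.82130043 -153.32998017   54.29065643] [ 1.79932916e+02 -9.77199713e-02 -8.15866448e+00] [ 1.98670657 -3.3369684   3.693788  ] [-0.66612682 -0.38245149 -0.03123001] 31.42380862546239
```

View pics/s2.png

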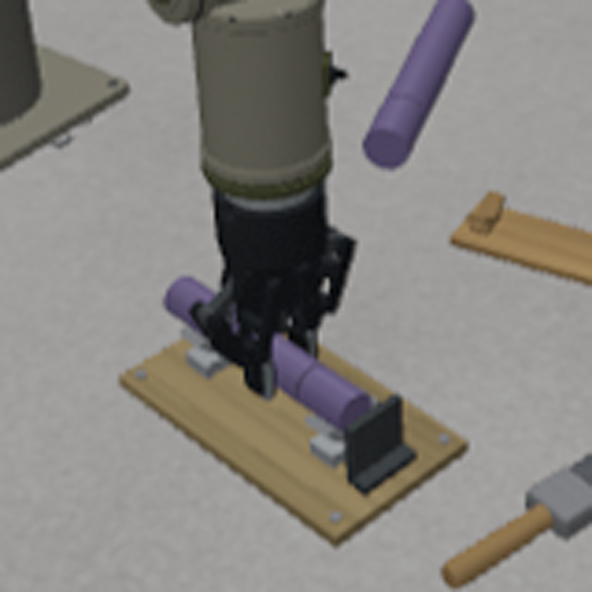

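The scene crop shows the tube lying in both V rests, its end at about (350,395), short of the stop at (375,440). Now I slide it along the cradle's x axis.

Emit:
step_arm --targets '[[[1,-0.14,0,0,0,0],[2,-0.3,0,0,0,0],[3,-0.4,0,0,0,0],[4,-0.6,0,0,0,0],[5,-0.7,0,0,0,0],[6,-0.85,0,0,0,0],[7,-1,0,0,0,0],[8,-1.1,0,0,0,0],[8,-1.1,0,0,0,0]]]'

```text
time: 9.82
tool_pos: [521.0, -154.0, 54.1]
tcp_rot: [180.0, 0.3, -8.2]
ft_force: [-14.7, -3.4, 19.3]
finger_gap: 31.1
grip_force: 26.9
```

Emit:
step_arm --targets '[[[0.5,-0.1,0,0,0,0],[1,-0.14,0,0,0,0],[1.5,-0.2,0,0,0,0],[2,-0.3,0,0,0,0]]]'

```text
time: 10.15
tool_pos: [522.8, -154.3, 54.1]
tcp_rot: [180.0, 0.3, -8.2]
ft_force: [-15.9, -1.8, 20.2]
finger_gap: 31.6
grip_force: 27.0
```

Emit:
step_arm --targets '[[[0,0,0.7,0,0,0],[0,0,1.5,0,0,0],[0,0,1.5,0,0,0]]]'

```text
time: 10.4
tool_pos: [523.8, -154.1, 54.6]
tcp_rot: [180.0, 0.2, -8.2]
ft_force: [-3.3, -4.2, 3.6]
finger_gap: 31.0
grip_force: 25.7
```

Emit:
step_arm --targets '[[[0.4,-0.1,0,0,0,0],[0.8,-0.1,0,0,0,0],[1.2,-0.2,0,0,0,0],[1.2,-0.2,0,0,0,0]]]'

```text
time: 10.73
tool_pos: [525.1, -154.4, 54.5]
tcp_rot: [180.0, 0.2, -8.2]
ft_force: [-4.0, -4.0, 3.0]
finger_gap: 31.2
grip_force: 25.7
```

Emit:
step_arm --targets '[[[0.4,-0.1,0,0,0,0],[0.8,-0.1,0,0,0,0],[1.2,-0.2,0,0,0,0],[1.6,-0.2,0,0,0,0],[2,-0.3,0,0,0,0]]]'

```text
time: 11.15
tool_pos: [527.0, -154.7, 54.5]
tcp_rot: [180.0, 0.2, -8.2]
ft_force: [-3.5, -4.3, 3.5]
finger_gap: 31.2
grip_force: 25.7
```

Emit:
step_arm --targets '[[[0.4,-0.1,0,0,0,0],[0.8,-0.1,0,0,0,0],[1.2,-0.2,0,0,0,0],[1.2,-0.2,0,0,0,0]]]'

```text
time: 11.48
tool_pos: [528.2, -154.9, 54.5]
tcp_rot: [180.0, 0.2, -8.2]
ft_force: [-4.0, -5.1, 3.7]
finger_gap: 31.1
grip_force: 25.6
```

Emit:
step_arm --targets '[[[0.4,-0.1,0,0,0,0],[0.8,-0.1,0,0,0,0],[1.0,-0.2,0,0,0,0],[1.0,-0.2,0,0,0,0]]]'

```text
time: 11.82
tool_pos: [529.3, -155.0, 54.5]
tcp_rot: [180.0, 0.2, -8.2]
ft_force: [-3.4, -4.2, 3.1]
finger_gap: 30.9
grip_force: 25.6
```

Emit:
step_arm --targets '[[[0.3,0,0,0,0,0],[0.6,-0.1,0,0,0,0],[0.9,-0.1,0,0,0,0],[0.9,-0.1,0,0,0,0]]]'

```text
time: 12.15
tool_pos: [530.1, -155.1, 54.5]
tcp_rot: [180.0, 0.2, -8.2]
ft_force: [-4.1, -3.5, 4.2]
finger_gap: 31.3
grip_force: 25.6
```

Emit:
step_arm --targets '[[[0.3,0,0,0,0,0],[0.6,-0.1,0,0,0,0],[0.6,-0.1,0,0,0,0]]]'

```text
time: 12.4
tool_pos: [530.4, -155.2, 54.4]
tcp_rot: [180.0, 0.2, -8.2]
ft_force: [-5.6, -3.9, 6.1]
finger_gap: 31.2
grip_force: 25.8
```

Emit:
step_arm --targets '[[[0.3,0,0,0,0,0],[0.6,-0.1,0,0,0,0],[0.6,-0.1,0,0,0,0]]]'

```text
time: 12.65
tool_pos: [530.4, -155.2, 54.4]
tcp_rot: [180.0, 0.3, -8.2]
ft_force: [-9.2, -3.4, 8.2]
finger_gap: 31.0
grip_force: 26.0
```

Emit:
step_arm --targets '[[[0.3,0,0.1,0,0,0],[0.6,-0.1,0.2,0,0,0],[0.6,-0.1,0.2,0,0,0],[0.6,-0.1,0.2,0,0,0],[0.6,-0.1,0.2,0,0,0],[0.6,-0.1,0.2,0,0,0]]]'

```text
time: 13.15
tool_pos: [530.4, -155.2, 54.4]
tcp_rot: [180.0, 0.4, -8.2]
ft_force: [-11.9, -3.7, 8.7]
finger_gap: 30.9
grip_force: 26.1
```

Emit:
step_arm --targets '[[[0.3,0,0.2,0,0,0],[0.7,-0.1,0.4,0,0,0],[0.7,-0.1,0.4,0,0,0],[0.7,-0.1,0.4,0,0,0],[0.7,-0.1,0.4,0,0,0],[0.7,-0.1,0.4,0,0,0]]]'

```text
time: 13.65
tool_pos: [530.5, -155.2, 54.4]
tcp_rot: [180.0, 0.4, -8.2]
ft_force: [-13.8, -3.1, 9.7]
finger_gap: 31.1
grip_force: 26.1
```

Emit:
step_arm --targets '[[[0,0,0,0,0,0],[0,0,0,0,0,0],[0,0,0,0,0,0],[0,0,0,0,0,0],[0,0,0,0,0,0],[0,0,0,0,0,0]]]' --fingers -0.5

```text
time: 14.15
tool_pos: [534.1, -155.1, 55.8]
tcp_rot: [-180.0, -0.0, -8.1]
ft_force: [-0.2, 0.3, 0.1]
finger_gap: 64.0
grip_force: 0.0
```

Emit:
step_arm --targets '[[[0,0,5,0,0,0],[0,0,20,0,0,0],[0,0,45,0,0,0],[0,0,80,0,0,0],[0,0,115,0,0,0],[0,0,150,0,0,0],[0,0,185,0,0,0],[0,0,215,0,0,0],[0,0,225,0,0,0],[0,0,225,0,0,0],[0,0,225,0,0,0]]]'

```text
time: 15.07
tool_pos: [534.1, -155.3, 281.0]
tcp_rot: [180.0, -0.1, -8.1]
ft_force: [-0.5, 0.8, -0.7]
finger_gap: 63.9
grip_force: 0.0
```

Run:
```python
from h import *
q=r.sense();print(q['time'],q['tool_pos'],q['tcp_rot'],q['ft_force'],q['finger_gap'])
s=snap('wrist','w3.png');print(s['eye'],s['attitude'])
snap('scene','s3.png');snap('top','t3.png')
```

```text
15.0667 [ 534.1388335  -155.30318748  281.02602917] [ 1.79989309e+02 -5.68101223e-02 -8.14377355e+00] [-0.47795871  0.80696416 -0.69189036] 63.853326609486906
[ 615.23883406 -167.16581647  400.81262966] [-1.88235236e+01 -5.13758862e-02 -9.81856161e+01]
```

View pics/w3.png

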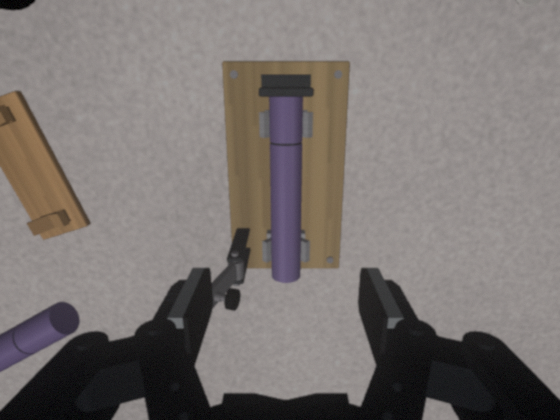

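The wrist view shows the tube seated in both V rests, its end touching the stop at (286,92) and its far end at (286,280). The strap is standing at (235,265). I will triangulate the handle from the two first views.

Run:
```python
from h import *
a=snap('top');b=snap('scene')
def cen(f,x0,x1,y0,y1):
    im=cv2.imread(f); m=np.zeros(im.shape[:2],np.uint8); m[y0:y1,x0:x1]=(im[y0:y1,x0:x1].max(2)<45)
    n,l,st,c=cv2.connectedComponentsWithStats(m)
    for i in range(1,n):
        if st[i,4]>8: print(f,c[i].round(1),st[i].tolist())
cen('pics/top1.png',295,330,225,265); cen('pics/scene1.png',220,250,172,200)
X=np.array([.990,-.141,0]);Y=np.array([.141,.990,0]);O=np.array([521,-154,0.])
def tri(p,q):
    e1,d1=ray(a,*p);e2,d2=ray(b,*q)
    t=np.linalg.lstsq(np.c_[d1,-d2],e2-e1,rcond=None)[0]
    A=e1+d1*t[0];B=e2+d2*t[1];P=(A+B)/2;w=P-O
    print(P.round(1),'gap',np.linalg.norm(A-B).round(1),'cradle',(w@X).round(1),(w@Y).round(1),P[2].round(1),'ang',np.arctan2(P[2]-84,50-w@Y),'R',np.hypot(P[2]-84,50-w@Y))
tri((307.5,244.3),(237,184.5))
for ang in(1.85,2.1):
    p=O-78*X+(50-100*np.cos(ang))*Y+[0,0,84+100*np.sin(ang)]; print(ang,p.round(1),proj(a,p),proj(b,p))
```

```text
pics/top1.png [307.9 244. ] [304, 234, 9, 21, 132]
pics/top1.png [321.9 246.1] [320, 243, 5, 7, 24]
pics/scene1.png [237.  184.5] [230, 180, 15, 10, 68]
[456.  -66.2 180.1] gap 0.9 cradle -76.8 77.7 180.1 ang 1.8517261444033144 R 99.98182812290395
1.85 [454.7 -66.2 180.1] [307.3481511  244.73418065] [236.47448177 184.33026063]
2.1 [457.9 -43.5 170.3] [296.0942683  242.98092893] [243.0016314  184.10065774]
```

Emit:
step_arm --targets '[[[-20,35,0,0,0,0],[-42,70,0,0,0,0],[-62,102,0,0,0,0],[-74,121,0,0,0,0],[-74,121,-10,0,0,0],[-74,121,-35,0,0,0],[-74,121,-65,0,0,0],[-74,121,-82,0,0,0],[-74,121,-87,0,0,0],[-74,121,-87,0,0,0],[-74,121,-87,0,0,0]]]' --fingers 1

```text
time: 16.23
tool_pos: [460.1, -34.5, 194.1]
tcp_rot: [180.0, 0.0, -8.2]
ft_force: [-0.3, 0.7, -0.2]
finger_gap: 0.2
grip_force: 0.0
```

Emit:
step_arm --targets '[[[-0.5,-3.5,0,0,0,0],[-1,-7,0,0,0,0],[-1.5,-10.5,0,0,0,0],[-2,-14,0,0,0,0],[-2.5,-17.5,0,0,0,0],[-3,-21,0,0,0,0],[-3.5,-24.5,0,0,0,0],[-4,-28,0,0,0,0],[-4.5,-31.5,0,0,0,0],[-5,-35,0,0,0,0],[-5.5,-38.5,0,0,0,0],[-5.6,-40,0,0,0,0]]]'

```text
time: 17.23
tool_pos: [456.2, -74.1, 196.6]
tcp_rot: [-179.9, -0.3, -8.1]
ft_force: [1.9, 7.0, 7.9]
finger_gap: 0.1
grip_force: 4.6
```

Emit:
step_arm --targets '[[[-0.5,-3.5,0,0,0,0],[-1,-7,0,0,0,0],[-1.5,-10.5,0,0,0,0],[-2,-14,0,0,0,0],[-2.5,-17.5,0,0,0,0],[-3,-21,0,0,0,0],[-3.5,-24.5,0,0,0,0],[-4,-28,0,0,0,0],[-4.5,-31.5,0,0,0,0],[-5,-35,0,0,0,0],[-5.5,-38.5,0,0,0,0],[-5.8,-41,0,0,0,0]]]'

```text
time: 18.23
tool_pos: [448.6, -114.5, 194.0]
tcp_rot: [-179.9, -0.0, -8.1]
ft_force: [1.0, 7.2, -2.2]
finger_gap: -0.2
grip_force: 3.2
```

Emit:
step_arm --targets '[[[0.6,4,0,0,0,0],[0.6,4,8,0,0,0],[0.6,4,18,0,0,0],[0,0,20,0,0,0],[-1.5,-10,20,0,0,0],[-2.9,-20,20,0,0,0],[-2.9,-20,20,0,0,0],[-2.9,-20,16,0,0,0],[-2.9,-20,12,0,0,0],[-2.9,-20,10,0,0,0]]]'

```text
time: 19.07
tool_pos: [445.7, -136.1, 204.9]
tcp_rot: [179.9, -0.0, -8.2]
ft_force: [-9.7, -1.5, 23.1]
finger_gap: 0.0
grip_force: 12.0
```

Emit:
step_arm --targets '[[[-0.7,-5,-2.5,0,0,0],[-1.5,-10.3,-6,0,0,0],[-2,-14.3,-8.8,0,0,0],[-2.6,-18.4,-11.7,0,0,0],[-3.2,-22,-15,0,0,0],[-3.7,-25.8,-18.3,0,0,0],[-3.7,-25.8,-18.3,0,0,0]]]'

```text
time: 19.65
tool_pos: [442.1, -164.0, 187.8]
tcp_rot: [179.7, -0.1, -8.2]
ft_force: [-4.4, -5.7, 14.3]
finger_gap: -0.2
grip_force: 6.9
```

Emit:
step_arm --targets '[[[-0.4,-3,-4,0,0,0],[-0.8,-5.5,-8,0,0,0],[-1.2,-8.5,-12,0,0,0],[-1.6,-11,-16,0,0,0],[-1.9,-13,-20,0,0,0],[-2.2,-15,-24,0,0,0],[-2.5,-17.5,-28.5,0,0,0],[-2.8,-20,-33,0,0,0],[-3,-21.5,-37.5,0,0,0],[-3.2,-23,-42,0,0,0],[-3.2,-23,-42,0,0,0]]]'

```text
time: 20.57
tool_pos: [439.6, -185.3, 143.9]
tcp_rot: [179.9, -0.1, -8.2]
ft_force: [0.3, -2.4, 4.5]
finger_gap: -0.3
grip_force: 2.0
```

Run:
```python
from h import *
s=snap('scene'); cv2.imwrite('pics/s4.png',cv2.resize(s['img'][150:310,160:320],None,fx=3.7,fy=3.7,interpolation=cv2.INTER_CUBIC))
```

```text
(no output)
```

View pics/s4.png

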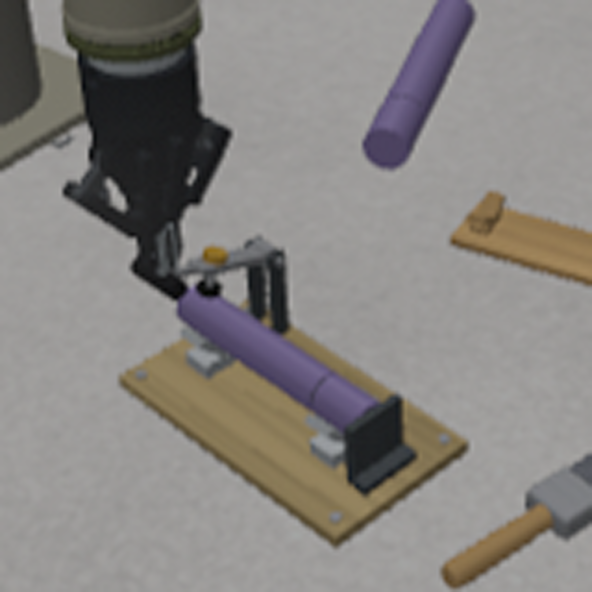

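The scene crop shows the strap lowered to about 0.3 rad with its pad just above the tube at (208,290), and the tube still against the stop. Next I press down slowly and watch the force.

Emit:
step_arm --targets '[[[0,0,-2,0,0,0],[0,-0.5,-4,0,0,0],[0,-1,-6,0,0,0],[0,-1.5,-8,0,0,0],[0,-1.5,-9,0,0,0],[0,-2,-10,0,0,0],[0,-2,-11,0,0,0],[0,-2,-12,0,0,0]]]'

```text
time: 21.28
tool_pos: [439.3, -187.0, 132.3]
tcp_rot: [179.9, -0.1, -8.1]
ft_force: [-1.6, -3.7, 7.3]
finger_gap: -0.3
grip_force: 3.6
```

Emit:
step_arm --targets '[[[0,0,-0.7,0,0,0],[0,0,-1.4,0,0,0],[0,0,-2,0,0,0]]]'

```text
time: 21.53
tool_pos: [439.3, -187.0, 130.3]
tcp_rot: [179.9, -0.1, -8.1]
ft_force: [-1.4, -5.1, 7.5]
finger_gap: -0.2
grip_force: 3.6
```

Emit:
step_arm --targets '[[[0,0,-0.7,0,0,0],[0,0,-1.4,0,0,0],[0,0,-2,0,0,0]]]'

```text
time: 21.78
tool_pos: [439.3, -187.1, 128.3]
tcp_rot: [179.9, -0.1, -8.1]
ft_force: [-0.3, -5.7, 7.3]
finger_gap: 0.1
grip_force: 3.6
```

Baseline is about 7.3 N. I continue in 2 mm steps.

Emit:
step_arm --targets '[[[0,0,-0.7,0,0,0],[0,0,-1.4,0,0,0],[0,0,-2,0,0,0]]]'

```text
time: 22.03
tool_pos: [439.4, -186.9, 126.3]
tcp_rot: [179.9, -0.1, -8.1]
ft_force: [-0.7, -4.3, 6.9]
finger_gap: -0.1
grip_force: 3.4
```

Emit:
step_arm --targets '[[[0,0,-0.7,0,0,0],[0,0,-1.4,0,0,0],[0,0,-2,0,0,0]]]'

```text
time: 22.28
tool_pos: [439.4, -187.0, 124.3]
tcp_rot: [179.9, -0.1, -8.1]
ft_force: [-0.4, -4.2, 7.2]
finger_gap: -0.1
grip_force: 3.4
```

Emit:
step_arm --targets '[[[0,0,-0.7,0,0,0],[0,0,-1.4,0,0,0],[0,0,-2,0,0,0]]]'

```text
time: 22.53
tool_pos: [439.3, -187.2, 122.4]
tcp_rot: [179.9, -0.1, -8.1]
ft_force: [-1.1, -5.6, 7.0]
finger_gap: -0.4
grip_force: 4.0
```

Emit:
step_arm --targets '[[[0,0,-0.7,0,0,0],[0,0,-1.4,0,0,0],[0,0,-2,0,0,0]]]'

```text
time: 22.78
tool_pos: [439.4, -187.3, 120.6]
tcp_rot: [179.9, -0.1, -8.1]
ft_force: [-2.1, -6.3, 9.6]
finger_gap: -0.2
grip_force: 4.6
```

Emit:
step_arm --targets '[[[0,0,-0.7,0,0,0],[0,0,-1.4,0,0,0],[0,0,-2,0,0,0]]]'

```text
time: 23.03
tool_pos: [439.4, -187.6, 118.8]
tcp_rot: [179.8, -0.1, -8.1]
ft_force: [-3.1, -6.6, 9.8]
finger_gap: 0.2
grip_force: 5.2
```

Emit:
step_arm --targets '[[[0,0,-0.7,0,0,0],[0,0,-1.4,0,0,0],[0,0,-2,0,0,0]]]'

```text
time: 23.28
tool_pos: [439.4, -187.7, 116.9]
tcp_rot: [179.8, -0.1, -8.1]
ft_force: [-3.9, -7.8, 11.1]
finger_gap: -0.0
grip_force: 5.8
```

Emit:
step_arm --targets '[[[0,0,-0.5,0,0,0],[0,0,-1,0,0,0],[0,0,-1,0,0,0],[0,0,-1,0,0,0],[0,0,-1,0,0,0],[0,0,-1,0,0,0]]]'

```text
time: 23.78
tool_pos: [439.4, -187.8, 116.0]
tcp_rot: [179.8, -0.1, -8.2]
ft_force: [-3.7, -7.9, 12.2]
finger_gap: 0.1
grip_force: 5.5
```

The handle force is 5 N above baseline, so the pad force is about 8-10 N. I let go straight up.

Emit:
step_arm --targets '[[[0,0,2,0,0,0],[0,0,6,0,0,0],[0,0,15,0,0,0],[0,0,35,0,0,0],[0,0,65,0,0,0],[0,0,100,0,0,0],[0,0,135,0,0,0],[0,0,165,0,0,0],[0,0,180,0,0,0],[0,0,180,0,0,0],[0,0,180,0,0,0]]]'

```text
time: 24.7
tool_pos: [439.1, -186.0, 295.6]
tcp_rot: [180.0, -0.1, -8.1]
ft_force: [0.5, 0.9, -0.6]
finger_gap: 0.0
grip_force: 0.0
```

Run:
```python
from h import *
q=r.sense();print(q['time'],q['tool_pos'],q['ft_force'])
s=snap('scene'); a=cv2.resize(s['img'][180:310,180:310],(560,560),interpolation=cv2.INTER_CUBIC)
cv2.imwrite('pics/s5.png',a)
```

```text
24.7 [ 439.13430343 -185.99194552  295.55095067] [ 0.48319811  0.88808747 -0.60295449]
```

View pics/s5.png

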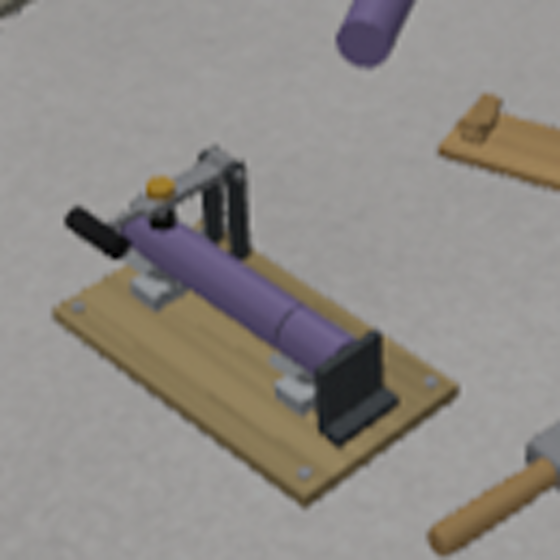

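The scene crop shows the strap clamped on the tube, pad at (162,218), and the tube's end at the stop at (345,350). The arm is clear, so I hand in.

```bash
python3 -c "
from bench import r
print(r.hand_in())"
```

```text
the job is handed in; nothing more can be done
None
```

The tube lies in both V rests against the end stop, with the strap clamped on it at an estimated 8–10 N and the arm clear; I handed the job in at about 25 s, and no verdict was returned.

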